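# Shelve two tuned gamelan keys behind the cabinet lip

## Robot

A 6-joint arm with a two-finger parallel gripper is mounted at the origin on the work surface. World frame = base frame: x ahead of the robot, y to its left, z up, the work surface at z = 0. Lengths are in m, angles in rad, forces in N, time in s.
With the tool pointing down it reaches from about 0.3 to 0.775 m from the base axis. Payload 14.6 kg.
Tool frame: the origin (TCP) lies at the very end of the fingers, on their centre line; the grasp point (between the pads) lies 19 mm behind it (pinch_z is the distance from the TCP to the grasp point, in m); z points along the fingers, y is the direction in which the jaws open and shut (so a half turn about z gives the same grasp; the last joint's range is limited). The gripper opens to 94 mm and grips with 3 to 60 N. Pads are 16 mm wide; open, the fingers measure 119 mm over their backs; the gripper's body (75 mm by 177 mm) begins 78 mm behind the grasp point.
Start: joints at [-1.251, 0.3, 1.521, -0, 1.321, -0.067], TCP at [0.207, -0.509, 0.184] pointing down, gripper open.
Joint ranges: [-3.03, 3.03], [-0.79, 2.21], [0.23, 2.52], [-1.04, 4.18], [0, 3.07], [-2.55, 2.55]. Speed limits (rad/s): [2.22, 2.22, 2.57, 3.14, 3.14, 3.14].

## Interface

Orientations are given as [roll, pitch, yaw] about the fixed x, y, z axes, in that order (R = Rz(yaw) Ry(pitch) Rx(roll)).
In Python, from station import get_obs, camera, hand_in, pinch_z gives the robot as it stands.
- The arm moves only by the tool servo_tool, never from a script. Its argument "moves" is a list that holds one entry, the list of rows, each a list of 7 numbers: the turn, a rotation vector about the tool's x, y, z normalised to -1 to 1, where 1 is pi/2 rad, then the shift along the tool's x, y, z normalised to -1 to 1, where 1 is 500 mm, then the closure, from 0 (fully open) to 1 (shut). In form: [[[rx, ry, rz, x, y, z, hand], ...]]. A call has 1 to 12 rows; each row is the pose to reach, as a shift and turn from the pose measured when the call began, along the tool's axes at that moment; what a row does not reach only later rows make up. A row lasts 1/12 s, in which the tool goes at most 41.7 mm and 7.16 degrees, less where a joint would pass 70% of its speed; a pose out of reach is approached as far as the arm can. A call with a number of a shift or a turn outside -1 to 1 is refused whole. A call with a gripper value outside its range is refused whole. The fingers move at their own pace and stop on an object; "squeeze" is the grip in N (left out, the last holds). Time passes only in rows, so rows that repeat a pose let the fingers close. It gives the time, the measured TCP pose, the force and the opening at its end, in the units of the state.
- get_obs(): the state, without advancing time (a new reading comes with each control period).
- camera(name): name is "scene" or "top"; returns a dict with "color" (400x640x3 uint8, red, green, blue), "intrinsics" (3x3 intrinsics, pixels), "rvec" (rotation vector, rad) and "tvec" (3), from world to camera coordinates, as OpenCV has them. Camera axes: x right, y down, z forward; pixel columns grow to the right and rows downward; lengths in m; the calibration is good to about 2 mm. A picture is of the moment at which its call begins. There is no depth.
- hand_in(): hands the job in, once; it reports no verdict.
The state is a dict: "time_s": time; "qpos": joint angles; "joint_vel": joint speeds; "tau": joint torques, N m; "ee_pos": TCP position; "eef_rot": TCP orientation; "force": force on the tool from outside, world axes, zero at the start; "moment": the same for the moment, N m; "grip_width": finger opening in m.
Only numpy, scipy, OpenCV 4.12 (cv2) and the standard library are available. Lean on these libraries where they do the work, as an engineer would, in place of code of your own. Each camera call takes 0.05 s, during which the arm holds its last target.

## Task

The two bronze keys on the padded tuning rails are finished: put them away on the shelf on top of the teak cabinet. Lift each key over the shelf's front lip and set it down flat behind it on the cork strips, ridged side up and lying front to back like the key already stored there, each on its own, so that seen from the robot the row runs from the longest on the left to the shortest on the right. Put the keys down rather than let them fall, and leave the stored key, the polishing stone, the mallet and the rod gauge where they are.

Things in the scene. Friction and masses are not known exactly. Their poses are not given: they have to be found in the camera images.
- cabinet: low teak bench cabinet, fixed, 220 deep (x) by 330 wide (y), half-open sliding doors in front, open railed shelf on top. Origin: centre of its underside, on the ledge; x points from the front lip to the back, away from the robot; y to the left as the robot sees it. Shelf floor at z 140; end rails 12 thick up to z 170, back rail 12 thick up to z 185, flush with the outside
- shelf (a point): middle of the shelf on the cabinet, level with the tops of its two cork strips (cabinet z 148), axes as the cabinet's. Clear space between the rails: 196 front to back (x -98 to +98), 306 wide (y -153 to +153). The strips, 18 wide, 8 high and 300 long, run along y at x -45 and +45; keys lie across both
- lip (a point): middle of the top edge of the front retaining lip (dark teak bar, 12 thick, 330 long along the cabinet's y, rising 30 over the shelf floor and 22 over the cork strips): cabinet x -104, z 170. Axes as the cabinet's
- rails: padded tuning rails, fixed: teak board 150 (x) by 260 (y), 10 thick, with two grey-felted rails 22 wide and 250 long along its y at x -42 and +42, tops at z 40. The gap between the rails is 62 wide and 30 deep below a key. Origin: centre of its underside. At the start the two keys to put away lie across both rails, about along its x, side by side about 110 apart in y
- key_long: bronze gamelan key, the longer of the two on the tuning rails: flat bar 165 long (its x), 38 wide (its y), 10 thick, about 0.5 kg; flat underside, straight flanks 6.5 high, then bevels to a flat ridge 26 wide with two dark cord holes on top. Origin: centre of the underside, z up through the ridged side
- key_short: bronze gamelan key, the shorter of the two on the tuning rails: same form, 135 long (its x), 34 wide (its y), 10 thick, flanks 6.5 high, about 0.36 kg. Origin: centre of the underside, z up
- key_stored: bronze gamelan key already stored on the cabinet shelf near the left end rail, lying front to back on the cork strips: 178 long (its x), 40 wide (its y), 10 thick, loose, about 0.57 kg; to be left alone. Origin: centre of the underside
- stone: jade-green polishing stone, loose block 110 (x) by 50 (y) by 28 high, on the ledge between cabinet and rails; to be left alone. Origin: centre of the underside
- mallet: carved wooden mallet, loose, 235 long along its x, head 90 wide and 30 high at the +x end, lying on the ledge beyond the work; to be left alone. Origin: on the ledge below the middle of its length
- gauge: brass rod gauge, loose, 8 mm rod 220 long along its x with two square jaws, 18 high, lying on the ledge beyond the work; to be left alone. Origin: on the ledge below the middle of the rod
Not all that is in view belongs to the job. What is shaped like the key_short but red is not meant.

How it is judged:
By the outcome, as a careful person would: the job done as asked, in the order asked, and still so for the second after the job is handed in, with the robot touching nothing.
It also fails if it takes over 64 s, if anything falls off the work surface, if the arm or the gripper's body presses on something with over 40 N, if the wrist force passes 120 N, or if a joint passes its speed limit or range.

## Working session

There is one attempt and no reset: what is moved stays moved. The work goes in short steps, Python scripts to look and compute and a tool call to move; the robot and the scene stay as the last step left them, time stands still between calls to the robot, and variables do not carry over. Pictures are saved under pics/ and viewed, and the job is handed in when it is done.

Besides the shell and the picture viewer there is one more tool, called as name([rows], argument=value, ...), one row to a line, values as JSON. servo_tool: Moves the arm, as the interface text tells. Scaled input: -1 to 1 covers 500 mm each way for a shift and pi/2 rad each way for a turn. Its arguments: {"type":"object","properties":{"moves":{"type":"array"},"squeeze":{"type":"number"}},"required":["moves"]}

```bash
mkdir -p pics; ls; python3 - <<'E'
from station import get_obs,camera,pinch_z
import cv2,pickle
o=get_obs();print(o,pinch_z)
for n in("scene","top"):
    c=camera(n);pickle.dump(c,open(f"pics/{n}0.pkl","wb"));cv2.imwrite(f"pics/{n}0.png",c["color"][:,:,::-1]);print(c["intrinsics"],c["rvec"],c["tvec"])
E
```

```text
pics
{'time_s': 0.0, 'qpos': array([-1.25061786e+00,  3.00448814e-01,  1.52157488e+00, -1.30878256e-05,
        1.32068976e+00, -6.66041192e-02]), 'joint_vel': array([ 1.67585540e-03, -8.41133307e-05,  1.80844992e-03, -8.85307781e-04,
        8.14566863e-05, -1.10138616e-03]), 'tau': array([-1.23394613e-03, -5.31811130e+01, -3.52735198e+01,  7.07580778e-02,
        2.44371418e-02, -1.32050814e-04]), 'ee_pos': array([ 0.20736869, -0.50910538,  0.18330119]), 'eef_rot': array([-3.14047350e+00, -6.19455793e-05,  3.86785794e-01]), 'force': array([-0.32108241,  0.36154531,  0.39062335]), 'moment': array([ 0.00299751,  0.02292497, -0.00487148]), 'grip_width': 0.09428994235176777} 0.0188
[[387.19734521   0.         321.21521446]
 [  0.         387.19734521 194.51501054]
 [  0.           0.           1.        ]] [ 1.88273205  1.76841043 -0.62737726] [-0.06328042 -0.37134607  1.34680762]
[[490.10830521   0.         319.20966366]
 [  0.         490.10830521 190.78443912]
 [  0.           0.           1.        ]] [ 2.1505919  -2.18360225  0.09642698] [0.05183775 0.57413203 1.57338775]
```

View pics/scene0.png

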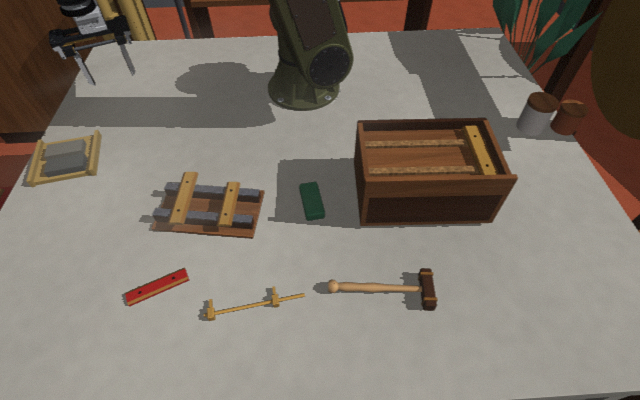

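View pics/top0.png

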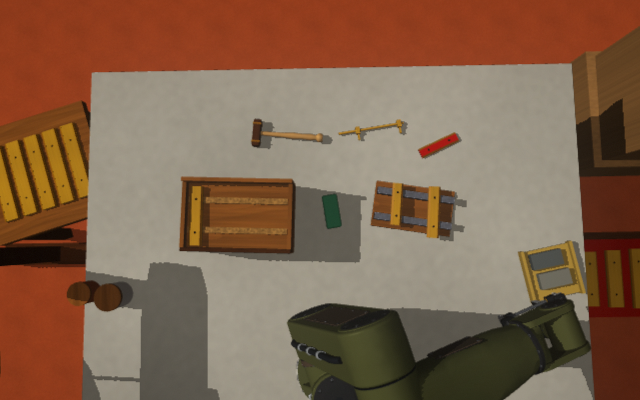

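```bash
python3 - <<'E'
import cv2
t=cv2.imread("pics/top0.png");s=cv2.imread("pics/scene0.png")
def crop(im,x,y,w,h,k,n): cv2.imwrite("pics/"+n,cv2.resize(im[y:y+h,x:x+w],None,fx=k,fy=k,interpolation=cv2.INTER_CUBIC))
crop(t,365,170,110,80,7,"t_rails.png")
crop(t,170,170,130,90,6,"t_cab.png")
crop(s,145,160,130,85,6,"s_rails.png")
crop(s,345,110,175,120,4,"s_cab.png")
E
```

```text
(no output)
```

View pics/t_rails.png

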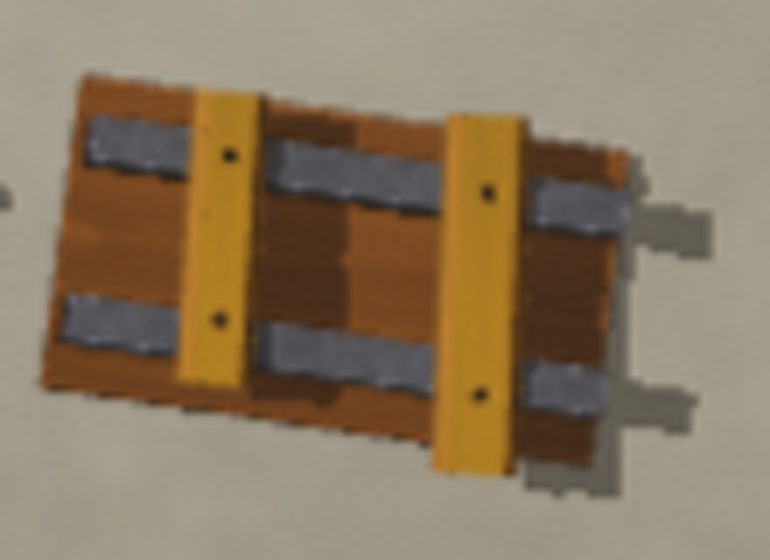

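View pics/t_cab.png

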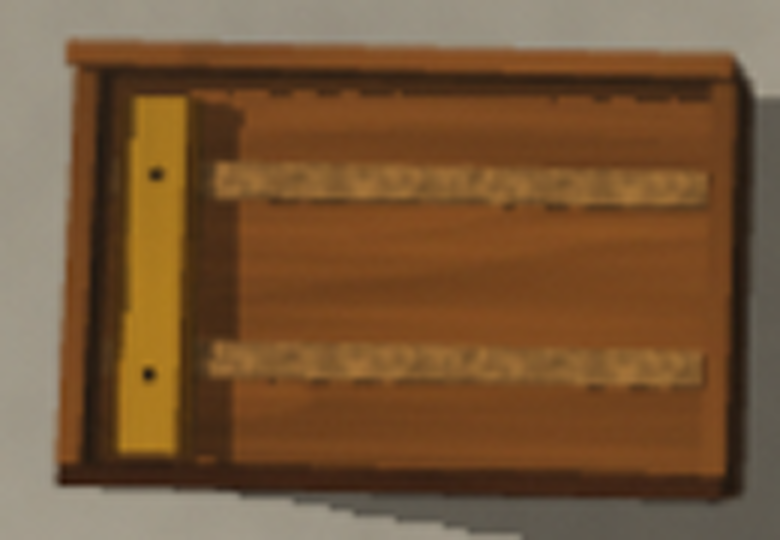

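View pics/s_rails.png

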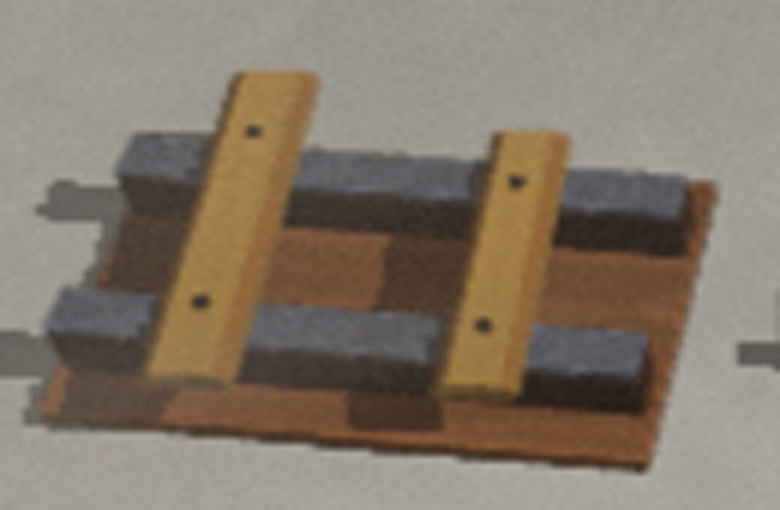

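View pics/s_cab.png

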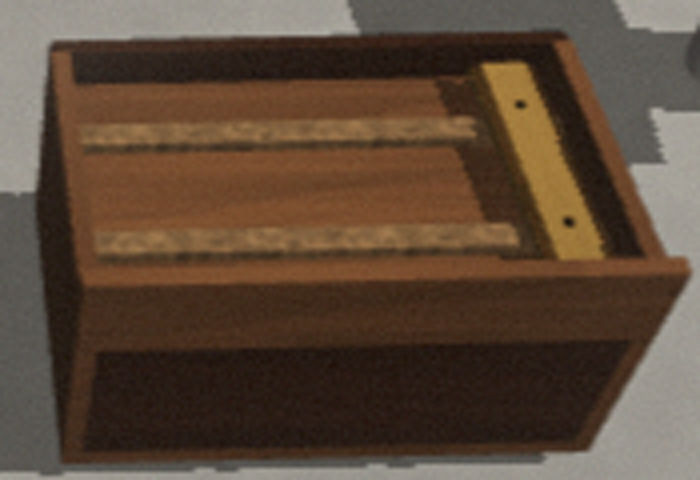

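```bash
cat >h.py <<'E'
import cv2,pickle,numpy as np
def pl(cam,u,v,z):
    R=cv2.Rodrigues(np.array(cam["rvec"]))[0];t=np.array(cam["tvec"]).ravel();K=cam["intrinsics"]
    d=R.T@np.linalg.solve(K,[u,v,1.]);C=-R.T@t
    return C+d*(z-C[2])/d[2]
def un(u,v,x,y,k): return x+(u+.5)/k-.5, y+(v+.5)/k-.5
E
python3 - <<'E'
from h import *
np.set_printoptions(precision=4,suppress=True)
T=pickle.load(open("pics/top0.pkl","rb"));S=pickle.load(open("pics/scene0.pkl","rb"))
tr=lambda u,v,z:pl(T,*un(u,v,365,170,7),z)
tc=lambda u,v,z:pl(T,*un(u,v,170,170,6),z)
sr=lambda u,v,z:pl(S,*un(u,v,145,160,6),z)
sc=lambda u,v,z:pl(S,*un(u,v,345,110,4),z)
print("rails T short holes",tr(230,155,.05),tr(219,319,.05)," ends",tr(228,92,.05),tr(212,385,.05))
print("S short holes",sr(484,325,.05),sr(517,181,.05)," ends",sr(480,396,.05),sr(532,132,.05))
print("T long holes",tr(488,193,.05),tr(480,395,.05)," ends",tr(486,116,.05),tr(473,471,.05))
print("S long holes",sr(201,301,.05),sr(253,131,.05)," ends",sr(193,383,.05),sr(277,70,.05))
print("T strips R ends",tc(708,188,.148),tc(702,366,.148),"left",tc(215,181,.148),tc(212,359,.148))
print("S strips",sc(82,136,.148),sc(97,243,.148),sc(474,127,.148),sc(520,236,.148))
print("T back rail",tc(68,42,.185),tc(737,55,.185))
print("T stored holes",tc(156,174,.158),tc(149,374,.158),"ends",tc(161,96,.158),tc(148,455,.158), "redge",tc(189,97,.158),tc(177,455,.158))
print("S stored holes",sc(569,222,.158),sc(521,104,.158),"ends",sc(580,259,.158),sc(505,63,.158))
print("T board",tr(82,74,.01),tr(628,152,.01),tr(592,464,.01),tr(42,386,.01))
print("stone",[pl(T,u,v,.028) for u,v in ((322,196),(337,194),(341,226),(327,228))])
E
```

```text
rails T short holes [ 0.5658 -0.2087  0.05  ] [ 0.4905 -0.2014  0.05  ]  ends [ 0.5949 -0.2087  0.05  ] [ 0.4604 -0.1973  0.05  ]
S short holes [ 0.5641 -0.2061  0.05  ] [ 0.4883 -0.1991  0.05  ]  ends [ 0.5992 -0.2044  0.05  ] [ 0.4608 -0.1949  0.05  ]
T long holes [ 0.5464 -0.3264  0.05  ] [ 0.454  -0.3193  0.05  ]  ends [ 0.5819 -0.3268  0.05  ] [ 0.4195 -0.3148  0.05  ]
S long holes [ 0.5442 -0.3238  0.05  ] [ 0.4522 -0.3168  0.05  ]  ends [ 0.5854 -0.32    0.05  ] [ 0.4166 -0.3117  0.05  ]
T strips R ends [0.5339 0.138  0.148 ] [0.4447 0.1418 0.148 ] left [0.5413 0.3866 0.148 ] [0.4518 0.3874 0.148 ]
S strips [0.4434 0.1464 0.148 ] [0.5328 0.1434 0.148 ] [0.4516 0.3902 0.148 ] [0.5435 0.3905 0.148 ]
T back rail [0.6082 0.4509 0.185 ] [0.5965 0.1205 0.185 ]
T stored holes [0.5444 0.4138 0.158 ] [0.4446 0.4163 0.158 ] ends [0.5837 0.4117 0.158 ] [0.4046 0.4164 0.158 ] redge [0.583  0.3976 0.158 ] [0.4044 0.402  0.158 ]
S stored holes [0.5434 0.4163 0.158 ] [0.4436 0.4193 0.158 ] ends [0.572  0.4132 0.158 ] [0.4056 0.4209 0.158 ]
T board [ 0.6091 -0.1461  0.01  ] [ 0.568 -0.402  0.01 ] [ 0.422  -0.3791  0.01  ] [ 0.4622 -0.1236  0.01  ]
stone [array([0.5576, 0.0342, 0.028 ]), array([ 0.5634, -0.0148,  0.028 ]), array([ 0.459 , -0.0259,  0.028 ]), array([0.4532, 0.0196, 0.028 ])]
```

Candidates: key_short is the left rail key at top (397,205). key_long is the right rail key at top (433,212), longer than the left one. The lookalikes are the red bar at top (439,145), the stored key at top (195,215) and the bronze bars off the table at (40,170) and (610,280). The rail crops confirm the choice: right is long (~165), left is short (~135), both ridge up.

```bash
cat >>h.py <<'E'
from scipy.spatial.transform import Rotation as Ro
def to(p,yaw,show=True):
    from station import get_obs
    o=get_obs();R=Ro.from_euler('xyz',o["eef_rot"]);G=Ro.from_euler('xyz',[np.pi,0,yaw])
    rv=(R.inv()*G).as_rotvec()/(np.pi/2);s=R.inv().apply(np.array(p)-o["ee_pos"])/.5
    print("t",round(o["time_s"],2),"pos",o["ee_pos"].round(4),"rot",o["eef_rot"].round(4),"F",o["force"].round(1),"w",round(o["grip_width"],4))
    print("row",rv.round(4),s.round(4),"dist",np.linalg.norm(s)*.5,"deg",np.linalg.norm(rv)*90)
E
python3 -c "
from h import *
to([.499,-.3216,.12],-.077)"
```

```text
t 0.1 pos [ 0.2074 -0.5091  0.1833] rot [-3.1405e+00 -1.0000e-04  3.8680e-01] F [-0.   0.1 -0.2] w 0.0941
row [-7.000e-04  1.000e-04  2.953e-01] [ 0.6816 -0.1272  0.1268] dist 0.3524373691931113 deg 26.572600466022248
```

servo_tool([
  [[0, 0, 0.025, 0.06, -0.01, 0.01, 0], [0, 0, 0.05, 0.12, -0.022, 0.02, 0], [0, 0, 0.08, 0.19, -0.035, 0.035, 0], [0, 0, 0.11, 0.26, -0.048, 0.047, 0], [0, 0, 0.14, 0.33, -0.06, 0.06, 0], [0, 0, 0.17, 0.4, -0.073, 0.073, 0], [0, 0, 0.2, 0.47, -0.086, 0.086, 0], [0, 0, 0.23, 0.54, -0.1, 0.1, 0], [0, 0, 0.26, 0.6, -0.112, 0.112, 0], [0, 0, 0.285, 0.65, -0.121, 0.121, 0], [0, 0, 0.2953, 0.6816, -0.1272, 0.1268, 0.2], [0, 0, 0.2953, 0.6816, -0.1272, 0.1268, 0.3]],
])

```text
time_s: 1.1
ee_pos: [0.5007, -0.3194, 0.1188]
eef_rot: [-3.139, 0.002, -0.075]
force: [-0.2, -0.7, -0.2]
grip_width: 0.0839
```

```bash
python3 - <<'E'
from h import *
from station import camera
for n in("top","scene"):
    c=camera(n); im=c["color"][:,:,::-1]
    x,y,w,h=(355,150,130,100) if n=="top" else (130,80,170,160)
    k=5 if n=="top" else 3.5
    cv2.imwrite(f"pics/a_{n}.png",cv2.resize(im[y:y+h,x:x+w],None,fx=k,fy=k,interpolation=cv2.INTER_CUBIC))
to([.499,-.3216,.035],-.077)
E
```

```text
t 1.2 pos [ 0.4988 -0.3214  0.1196] rot [-3.1403e+00  1.3000e-03 -7.5600e-02] F [ 1.5 -0.7  0.6] w 0.076
row [-0.0008  0.0008  0.0009] [0.0007 0.0005 0.1692] dist 0.08459819942974244 deg 0.13193078026891034
```

View pics/a_scene.png

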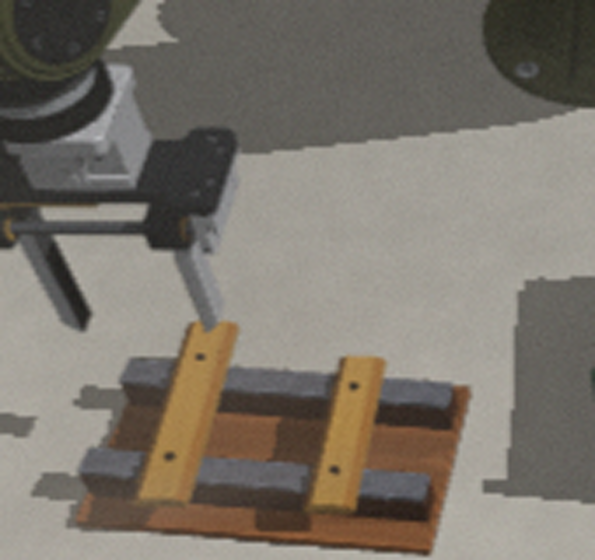

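View pics/a_top.png

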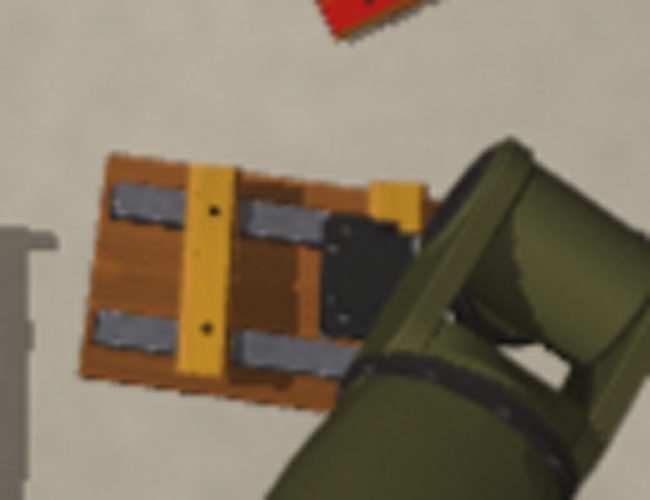

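The gripper hangs open over the long key. In the scene crop the fingertips at (80,325) and (210,325) straddle the key axis. Descending.

servo_tool([
  [[0, 0, 0.001, 0.0007, 0, 0.02, 0.3], [0, 0, 0.001, 0.0007, 0, 0.045, 0.3], [0, 0, 0.001, 0.0007, 0, 0.07, 0.3], [0, 0, 0.001, 0.0007, 0, 0.095, 0.3], [0, 0, 0.001, 0.0007, 0, 0.12, 0.3], [0, 0, 0.001, 0.0007, 0, 0.14, 0.3], [0, 0, 0.001, 0.0007, 0, 0.155, 0.3], [0, 0, 0.001, 0.0007, 0, 0.165, 0.3], [0, 0, 0.001, 0.0007, 0, 0.169, 0.3], [0, 0, 0.001, 0.0007, 0, 0.169, 0.3], [0, 0, 0.001, 0.0007, 0, 0.169, 0.3]],
])

```text
time_s: 2.12
ee_pos: [0.4993, -0.3215, 0.0355]
eef_rot: [-3.141, 0.001, -0.077]
force: [-0.3, 0.4, -0.4]
grip_width: 0.0662
```

```bash
python3 - <<'E'
from h import *
from station import camera
c=camera("scene"); im=c["color"][:,:,::-1]
cv2.imwrite("pics/b.png",cv2.resize(im[100:240,130:280],None,fx=4,fy=4,interpolation=cv2.INTER_CUBIC))
to([.499,-.3216,.035],-.077)
E
```

```text
t 2.17 pos [ 0.4993 -0.3215  0.0357] rot [-3.1408e+00  4.0000e-04 -7.7100e-02] F [ 0.1 -0.3  0.3] w 0.0656
row [-0.0005  0.0003 -0.0001] [-0.0006  0.0002  0.0014] dist 0.0007775642555109902 deg 0.050496035324409355
```

View pics/b.png

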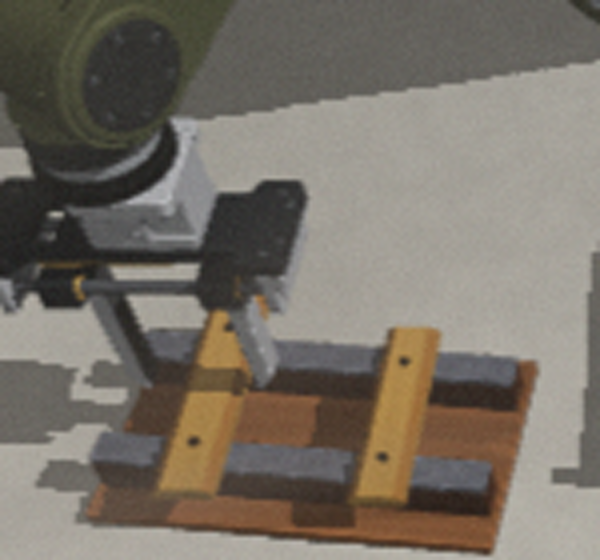

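servo_tool([
  [[0, 0, 0, 0, 0, 0, 0.5], [0, 0, 0, 0, 0, 0, 0.6], [0, 0, 0, 0, 0, 0, 0.7], [0, 0, 0, 0, 0, 0, 1], [0, 0, 0, 0, 0, 0, 1], [0, 0, 0, 0, 0, 0, 1], [0, 0, 0, 0, 0, 0, 1], [0, 0, 0, 0, 0, 0, 1], [0, 0, 0, 0, 0, 0, 1], [0, 0, 0, 0, 0, 0, 1]],
], squeeze=45)

```text
time_s: 3.0
ee_pos: [0.4993, -0.3215, 0.0357]
eef_rot: [-3.141, 0.0, -0.077]
force: [-0.9, -0.3, 0.3]
grip_width: 0.0028
```

```bash
python3 - <<'E'
from h import *
to([.499,-.3216,.10],-.077)
E
```

```text
t 3.0 pos [ 0.4993 -0.3215  0.0357] rot [-3.1408e+00  5.0000e-04 -7.7100e-02] F [-0.9 -0.3  0.3] w 0.0028
row [-0.0005  0.0003 -0.0001] [-7.000e-04  1.000e-04 -1.287e-01] dist 0.06432649209377916 deg 0.05306714384765857
```

```bash
python3 - <<'E'
from h import *
from station import camera
c=camera("scene"); im=c["color"][:,:,::-1]
cv2.imwrite("pics/c.png",cv2.resize(im[130:240,130:280],None,fx=5,fy=5,interpolation=cv2.INTER_CUBIC))
E
```

```text
(no output)
```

View pics/c.png

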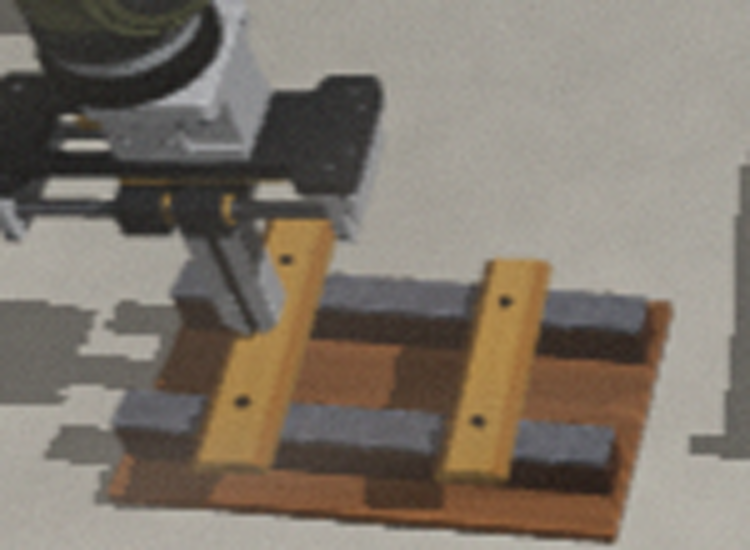

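```bash
python3 - <<'E'
from h import *
from station import camera
c=camera("scene"); 
for p in ([.4993,-.3215,.0357],[.4993,-.3215,.055],[.4993,-.3215,.07],[.4993,-.3215,.1],[.499,-.3216,.05]):
    u=cv2.projectPoints(np.array(p),c["rvec"],c["tvec"],c["intrinsics"],None)[0].ravel(); print(p,u,(u-[130,130])*5)
t=camera("top");cv2.imwrite("pics/c2.png",cv2.resize(t["color"][150:250,355:485,::-1],None,fx=6,fy=6,interpolation=cv2.INTER_CUBIC))
E
```

```text
[0.4993, -0.3215, 0.0357] [183.58643906 198.98552037] [267.93219529 344.92760187]
[0.4993, -0.3215, 0.055] [181.42931888 194.29275912] [257.1465944  321.46379558]
[0.4993, -0.3215, 0.07] [179.70652525 190.54486446] [248.53262626 302.72432229]
[0.4993, -0.3215, 0.1] [176.1330775  182.77091782] [230.66538751 263.85458911]
[0.499, -0.3216, 0.05] [181.97413716 195.43229539] [259.8706858  327.16147695]
```

View pics/c2.png

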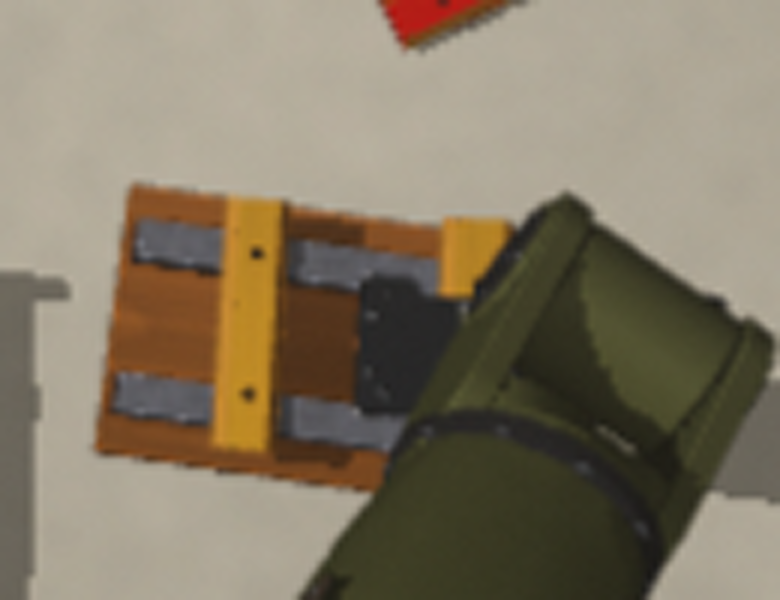

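```bash
python3 - <<'E'
from h import *
S=pickle.load(open("pics/scene0.pkl","rb"))
P=lambda p:cv2.projectPoints(np.array(p,float),S["rvec"],S["tvec"],S["intrinsics"],None)[0].ravel().round(1)
print("a seen 171.7,173.4:",P([.4988,-.3214,.1196]),P([.4988,-.3214,.1376]))
print("b seen 181.6,196.2:",P([.4993,-.3215,.0357]),P([.4993,-.3215,.0537]))
i=cv2.imread("pics/scene0.png")
for h in(.1833,.2): print(P([.2074,-.5091,h]))
cv2.imwrite("pics/d.png",cv2.resize(i[0:100,40:150],None,fx=6,fy=6,interpolation=cv2.INTER_CUBIC))
E
```

```text
a seen 171.7,173.4: [173.8 177.3] [171.5 172.3]
b seen 181.6,196.2: [183.6 199. ] [181.6 194.6]
[116.2  85.2]
[113.6  80. ]
```

View pics/d.png

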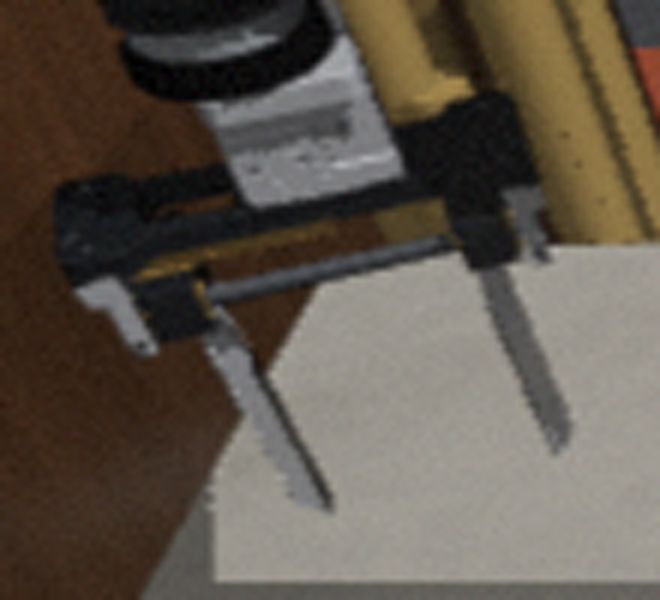

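The key hasn't moved, at scene (187,182)/(178,210). The fingers closed just above it. In all three views the real tips sit about 18 mm higher than the reported TCP along the tool axis, which is close to pinch_z. I'll calibrate with a gentle touch on the key top, whose z is known to be 50.

servo_tool([
  [[0, 0, 0, 0, 0, 0.001, 1], [0, 0, 0, 0, 0, 0.002, 1], [0, 0, 0, 0, 0, 0.003, 1], [0, 0, 0, 0, 0, 0.003, 1]],
], squeeze=10)

```text
time_s: 3.48
ee_pos: [0.4993, -0.3215, 0.034]
eef_rot: [-3.141, 0.001, -0.077]
force: [0.7, -0.4, 1.3]
grip_width: 0.0007
```

servo_tool([
  [[0, 0, 0, 0, 0, 0.001, 1], [0, 0, 0, 0, 0, 0.002, 1], [0, 0, 0, 0, 0, 0.003, 1], [0, 0, 0, 0, 0, 0.003, 1]],
])

```text
time_s: 3.82
ee_pos: [0.4992, -0.3214, 0.0324]
eef_rot: [-3.141, 0.001, -0.077]
force: [-0.2, -0.7, -0.9]
grip_width: 0.0006
```

servo_tool([
  [[0, 0, 0, 0, 0, 0.001, 1], [0, 0, 0, 0, 0, 0.002, 1], [0, 0, 0, 0, 0, 0.003, 1], [0, 0, 0, 0, 0, 0.003, 1]],
])

```text
time_s: 4.15
ee_pos: [0.4992, -0.3214, 0.0308]
eef_rot: [-3.141, 0.001, -0.077]
force: [0.4, 0.2, 0.0]
grip_width: 0.0002
```

servo_tool([
  [[0, 0, 0, 0, 0, 0.001, 1], [0, 0, 0, 0, 0, 0.002, 1], [0, 0, 0, 0, 0, 0.003, 1], [0, 0, 0, 0, 0, 0.003, 1]],
])

```text
time_s: 4.48
ee_pos: [0.4991, -0.3214, 0.0291]
eef_rot: [-3.14, 0.001, -0.077]
force: [0.2, -0.8, -0.0]
grip_width: 0.0003
```

```bash
python3 - <<'E'
from h import *
from station import camera
c=camera("scene"); im=c["color"][:,:,::-1]
cv2.imwrite("pics/e.png",cv2.resize(im[160:225,150:220],None,fx=8,fy=8,interpolation=cv2.INTER_CUBIC))
P=lambda p:((cv2.projectPoints(np.array(p,float),c["rvec"],c["tvec"],c["intrinsics"],None)[0].ravel()-[150,160])*8).round(0)
for dx in(-.008,.008): print([P([.4991+dx,-.3214,z]) for z in(.029,.045,.05,.055,.06)])
E
```

```text
[array([279., 305.]), array([265., 274.]), array([260., 264.]), array([256., 254.]), array([251., 244.])]
[array([271., 344.]), array([257., 313.]), array([252., 303.]), array([248., 294.]), array([243., 284.])]
```

View pics/e.png

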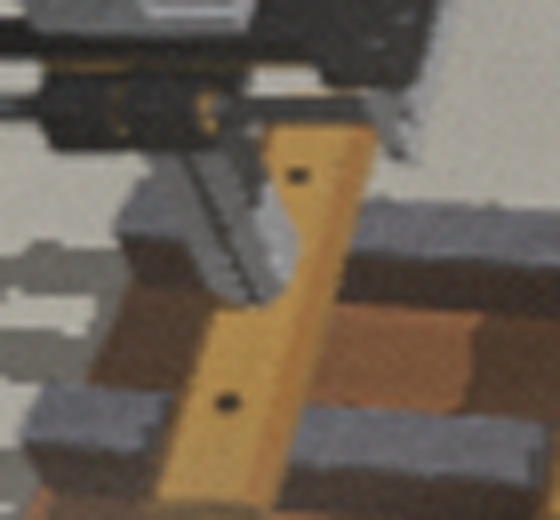

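servo_tool([
  [[0, 0, 0, 0, 0, 0.001, 1], [0, 0, 0, 0, 0, 0.002, 1], [0, 0, 0, 0, 0, 0.003, 1], [0, 0, 0, 0, 0, 0.003, 1]],
])

```text
time_s: 4.87
ee_pos: [0.4992, -0.3214, 0.0286]
eef_rot: [-3.141, 0.001, -0.077]
force: [-3.8, 2.2, 11.4]
grip_width: 0.0004
```

Contact came at ee_z ≈ 0.029, which puts the real tip 21 mm above the reported TCP, matching the picture. I'll back up, open, and go down by the corrected amount (tip at z 35 means ee_z 14).

servo_tool([
  [[0, 0, 0, 0, 0, -0.01, 1], [0, 0, 0, 0, 0, -0.03, 1], [0, 0, 0, 0, 0, -0.03, 0.6], [0, 0, 0, 0, 0, -0.03, 0.3], [0, 0, 0, 0, 0, -0.03, 0.3], [0, 0, 0, 0, 0, -0.03, 0.3], [0, 0, 0, 0, 0, -0.03, 0.3], [0, 0, 0, 0, 0, -0.03, 0.3], [0, 0, 0, 0, 0, -0.03, 0.3], [0, 0, 0, 0, 0, -0.03, 0.3], [0, 0, 0, 0, 0, -0.03, 0.3]],
], squeeze=45)

```text
time_s: 5.78
ee_pos: [0.4992, -0.3214, 0.0436]
eef_rot: [-3.141, 0.001, -0.077]
force: [0.3, -0.0, 0.2]
grip_width: 0.0575
```

```bash
python3 - <<'E'
from h import *
to([.499,-.3216,.014],-.077)
E
```

```text
t 5.78 pos [ 0.4992 -0.3214  0.0436] rot [-3.1406e+00  8.0000e-04 -7.7000e-02] F [ 0.3 -0.   0.2] w 0.0575
row [-0.0006  0.0005  0.    ] [-0.0004  0.0004  0.0592] dist 0.029592025374426935 deg 0.0705768075655293
```

servo_tool([
  [[0, 0, 0, 0, 0, 0, 0.3], [0, 0, 0, 0, 0, 0.005, 0.3], [0, 0, 0, 0, 0, 0.012, 0.3], [0, 0, 0, 0, 0, 0.02, 0.3], [0, 0, 0, 0, 0, 0.028, 0.3], [0, 0, 0, 0, 0, 0.036, 0.3], [0, 0, 0, 0, 0, 0.044, 0.3], [0, 0, 0, 0, 0, 0.052, 0.3], [0, 0, 0, 0, 0, 0.058, 0.3], [0, 0, 0, 0, 0, 0.06, 0.3], [0, 0, 0, 0, 0, 0.06, 0.3]],
])

```text
time_s: 6.7
ee_pos: [0.4991, -0.3214, 0.0133]
eef_rot: [-3.14, 0.001, -0.077]
force: [0.6, 0.4, -0.0]
grip_width: 0.0656
```

servo_tool([
  [[0, 0, 0, 0, 0, 0, 0.45], [0, 0, 0, 0, 0, 0, 0.55], [0, 0, 0, 0, 0, 0, 0.65], [0, 0, 0, 0, 0, 0, 1], [0, 0, 0, 0, 0, 0, 1], [0, 0, 0, 0, 0, 0, 1], [0, 0, 0, 0, 0, 0, 1], [0, 0, 0, 0, 0, 0, 1]],
], squeeze=45)

```text
time_s: 7.37
ee_pos: [0.4992, -0.3214, 0.0134]
eef_rot: [-3.141, 0.001, -0.077]
force: [-0.5, 0.5, 1.4]
grip_width: 0.0372
```

servo_tool([
  [[0, 0, 0, 0, 0, 0, 1], [0, 0, 0, 0, 0, -0.006, 1], [0, 0, 0, 0, 0, -0.016, 1], [0, 0, 0, 0, 0, -0.03, 1], [0, 0, 0, 0, 0, -0.05, 1], [0, 0, 0, 0, 0, -0.065, 1], [0, 0, 0, 0, 0, -0.08, 1], [0, 0, 0, 0, 0, -0.08, 1], [0, 0, 0, 0, 0, -0.08, 1]],
])

```text
time_s: 8.12
ee_pos: [0.4994, -0.3216, 0.054]
eef_rot: [-3.141, 0.0, -0.077]
force: [0.3, 0.5, -5.4]
grip_width: 0.0372
```

```bash
python3 - <<'E'
from h import *
from station import camera
c=camera("scene"); im=c["color"][:,:,::-1]
cv2.imwrite("pics/f.png",cv2.resize(im[130:240,140:270],None,fx=5,fy=5,interpolation=cv2.INTER_CUBIC))
to([.4992,-.3214,.22],-.077)
E
```

```text
t 8.17 pos [ 0.4991 -0.3214  0.0534] rot [-3.1405e+00  1.0000e-03 -7.7100e-02] F [-0.5 -0.3 -5.1] w 0.0373
row [-0.0007  0.0006 -0.0001] [-1.000e-04 -4.000e-04 -3.333e-01] dist 0.16664815046209017 deg 0.08279888919282506
```

View pics/f.png

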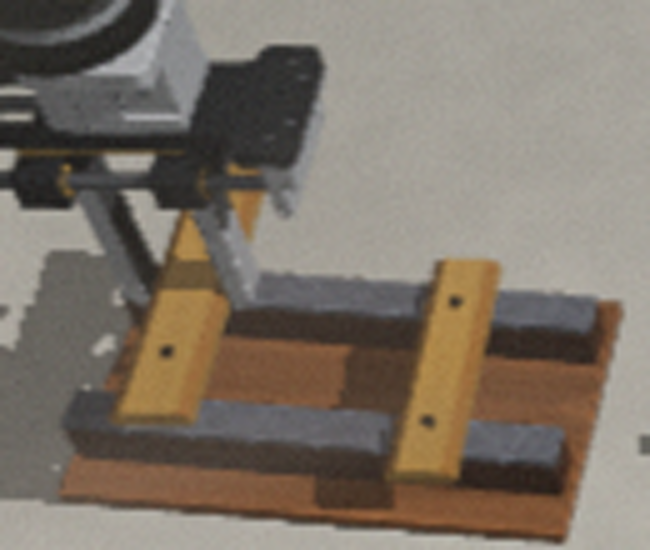

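servo_tool([
  [[0, 0, 0, 0, 0, -0.01, 1], [0, 0, 0, 0, -0.01, -0.03, 1], [0, 0, 0, 0, -0.03, -0.06, 1], [0, 0, 0, 0, -0.06, -0.09, 1], [0, 0, 0, 0, -0.1, -0.125, 1], [0, 0, 0, 0, -0.14, -0.16, 1], [0, 0, 0, 0, -0.18, -0.195, 1], [0, 0, 0, 0, -0.22, -0.23, 1], [0, 0, 0, 0, -0.26, -0.26, 1], [0, 0, 0, 0, -0.3, -0.28, 1], [0, 0, 0, 0, -0.335, -0.29, 1], [0, 0, 0, 0, -0.35, -0.293, 1]],
])

```text
time_s: 9.17
ee_pos: [0.5131, -0.1451, 0.2019]
eef_rot: [-3.141, -0.001, -0.076]
force: [0.2, 0.1, -3.8]
grip_width: 0.0372
```

```bash
python3 - <<'E'
from h import *
S=pickle.load(open("pics/scene0.pkl","rb"))
for z in(.086,.09,.094): print(pl(S,*un(166,352,140,130,5),z))
to([.4936,.3168,.20],-.032)
E
```

```text
[ 0.54153287 -0.32630977  0.086     ]
[ 0.54476874 -0.32453019  0.09      ]
[ 0.5480046  -0.32275061  0.094     ]
t 9.17 pos [ 0.5131 -0.1451  0.2019] rot [-3.1408e+00 -1.2000e-03 -7.5500e-02] F [ 0.2  0.1 -3.8] w 0.0372
row [-0.0005 -0.0008 -0.0277] [-0.1086 -0.9182  0.0044] dist 0.4622997588041398 deg 2.4954611673746925
```

servo_tool([
  [[0, 0, -0.001, -0.003, -0.025, 0, 1], [0, 0, -0.003, -0.009, -0.075, 0, 1], [0, 0, -0.005, -0.016, -0.14, 0, 1], [0, 0, -0.007, -0.025, -0.21, 0, 1], [0, 0, -0.009, -0.034, -0.28, 0, 1], [0, 0, -0.011, -0.042, -0.35, 0, 1], [0, 0, -0.013, -0.05, -0.42, 0, 1], [0, 0, -0.015, -0.058, -0.49, 0, 1], [0, 0, -0.017, -0.067, -0.56, 0, 1], [0, 0, -0.02, -0.075, -0.63, 0, 1], [0, 0, -0.022, -0.081, -0.68, 0, 1], [0, 0, -0.024, -0.084, -0.7, 0, 1]],
])

```text
time_s: 10.17
ee_pos: [0.497, 0.2098, 0.202]
eef_rot: [-3.14, -0.001, -0.035]
force: [0.1, -0.5, -5.1]
grip_width: 0.0374
```

```bash
python3 - <<'E'
from h import *
to([.4936,.3168,.20],-.032)
E
```

```text
t 10.17 pos [0.497  0.2098 0.202 ] rot [-3.1405e+00 -7.0000e-04 -3.5400e-02] F [ 0.1 -0.5 -5.1] w 0.0374
row [-0.0007 -0.0005 -0.0021] [-0.0144 -0.2137  0.0042] dist 0.10709433422244591 deg 0.20614005912640426
```

servo_tool([
  [[0, 0, -0.002, -0.003, -0.03, 0, 1], [0, 0, -0.002, -0.006, -0.08, 0.004, 1], [0, 0, -0.002, -0.01, -0.13, 0.004, 1], [0, 0, -0.002, -0.013, -0.175, 0.004, 1], [0, 0, -0.002, -0.0144, -0.205, 0.004, 1], [0, 0, -0.002, -0.0144, -0.2137, 0.004, 1], [0, 0, -0.002, -0.0144, -0.2137, 0.02, 1], [0, 0, -0.002, -0.0144, -0.2137, 0.045, 1], [0, 0, -0.002, -0.0144, -0.2137, 0.065, 1], [0, 0, -0.002, -0.0144, -0.2137, 0.074, 1], [0, 0, -0.002, -0.0144, -0.2137, 0.074, 1], [0, 0, -0.002, -0.0144, -0.2137, 0.074, 1]],
])

```text
time_s: 11.17
ee_pos: [0.4938, 0.3164, 0.1652]
eef_rot: [-3.141, -0.001, -0.033]
force: [-0.3, -0.3, -4.3]
grip_width: 0.0373
```

```bash
python3 - <<'E'
from h import *
from station import camera
for n,(x,y,w,h,k) in dict(scene=(345,60,175,170,3.3),top=(170,150,150,130,4.5)).items():
    c=camera(n); im=c["color"][:,:,::-1]
    cv2.imwrite(f"pics/g_{n}.png",cv2.resize(im[y:y+h,x:x+w],None,fx=k,fy=k,interpolation=cv2.INTER_CUBIC))
to([.4936,.3168,.1214],-.032)
E
```

```text
t 11.27 pos [0.4939 0.3167 0.1658] rot [-3.1401e+00 -1.6000e-03 -3.2400e-02] F [ 0.2 -0.1 -4.3] w 0.0373
row [-0.001  -0.001  -0.0003] [-0.0008  0.      0.0887] dist 0.04436148296656138 deg 0.12888735316731517
```

View pics/g_scene.png

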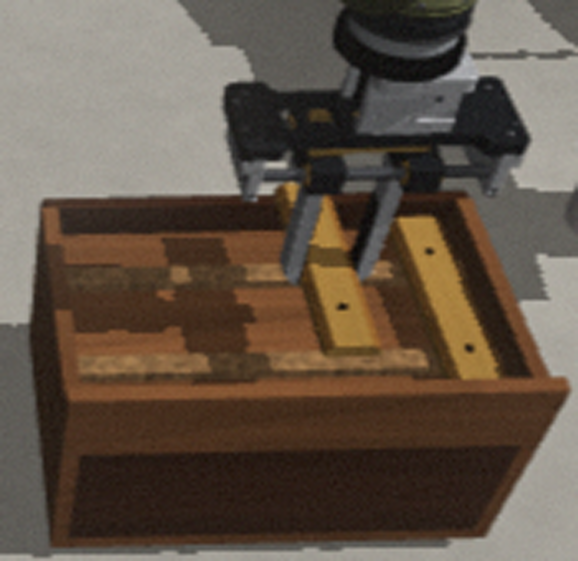

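View pics/g_top.png

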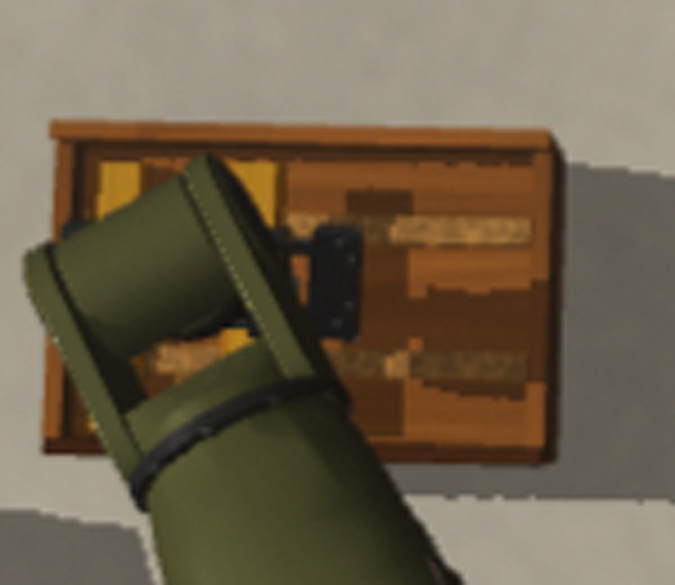

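In the scene crop the held key ends near (345,345), between the stored key and the free strips. It is parallel to the stored key and clear of the lip and rails. Lowering.

servo_tool([
  [[0, 0, 0, -0.0008, 0, 0.01, 1], [0, 0, 0, -0.0008, 0, 0.025, 1], [0, 0, 0, -0.0008, 0, 0.04, 1], [0, 0, 0, -0.0008, 0, 0.055, 1], [0, 0, 0, -0.0008, 0, 0.067, 1], [0, 0, 0, -0.0008, 0, 0.076, 1], [0, 0, 0, -0.0008, 0, 0.081, 1], [0, 0, 0, -0.0008, 0, 0.084, 1], [0, 0, 0, -0.0008, 0, 0.084, 1], [0, 0, 0, -0.0008, 0, 0.084, 1]],
])

```text
time_s: 12.1
ee_pos: [0.4937, 0.3169, 0.124]
eef_rot: [-3.14, -0.002, -0.032]
force: [-0.7, -0.9, -4.5]
grip_width: 0.0373
```

servo_tool([
  [[0, 0, 0, 0, 0, 0.001, 1], [0, 0, 0, 0, 0, 0.002, 1], [0, 0, 0, 0, 0, 0.003, 1], [0, 0, 0, 0, 0, 0.003, 1]],
])

```text
time_s: 12.43
ee_pos: [0.4937, 0.3169, 0.1225]
eef_rot: [-3.14, -0.002, -0.032]
force: [0.2, -0.6, -4.1]
grip_width: 0.0372
```

servo_tool([
  [[0, 0, 0, 0, 0, 0.001, 1], [0, 0, 0, 0, 0, 0.002, 1], [0, 0, 0, 0, 0, 0.002, 1]],
])

```text
time_s: 12.68
ee_pos: [0.4938, 0.3169, 0.1215]
eef_rot: [-3.14, -0.002, -0.032]
force: [1.0, -0.6, -4.8]
grip_width: 0.0372
```

servo_tool([
  [[0, 0, 0, 0, 0, 0.001, 1], [0, 0, 0, 0, 0, 0.002, 1], [0, 0, 0, 0, 0, 0.002, 1]],
])

```text
time_s: 12.93
ee_pos: [0.4938, 0.3169, 0.1214]
eef_rot: [-3.14, -0.003, -0.032]
force: [-4.5, -2.2, 4.8]
grip_width: 0.0371
```

The key touched down at the predicted height. Releasing slowly, then up.

servo_tool([
  [[0, 0, 0, 0, 0, 0, 0.59], [0, 0, 0, 0, 0, 0, 0.55], [0, 0, 0, 0, 0, 0, 0.45], [0, 0, 0, 0, 0, 0, 0.35], [0, 0, 0, 0, 0, 0, 0.35], [0, 0, 0, 0, 0, 0, 0.35], [0, 0, 0, 0, 0, 0, 0.35]],
])

```text
time_s: 13.52
ee_pos: [0.4938, 0.317, 0.1214]
eef_rot: [-3.139, -0.003, -0.032]
force: [0.4, 1.0, -0.2]
grip_width: 0.061
```

servo_tool([
  [[0, 0, 0, 0, 0, -0.004, 0.35], [0, 0, 0, 0, 0, -0.012, 0.35], [0, 0, 0, 0, 0, -0.03, 0.35], [0, 0, 0, 0, 0, -0.06, 0.35], [0, 0, 0, 0, 0, -0.1, 0.35], [0, 0, 0, 0, 0, -0.14, 0.35], [0, 0, 0, 0, 0, -0.17, 0.35], [0, 0, 0, 0, 0, -0.18, 0.35]],
])

```text
time_s: 14.18
ee_pos: [0.4943, 0.3172, 0.2148]
eef_rot: [-3.137, -0.006, -0.032]
force: [-0.6, -0.5, 0.2]
grip_width: 0.0611
```

```bash
python3 - <<'E'
from h import *
from station import camera
c=camera("scene"); im=c["color"][:,:,::-1]
cv2.imwrite(f"pics/i.png",cv2.resize(im[60:230,345:520],None,fx=3.3,fy=3.3,interpolation=cv2.INTER_CUBIC))
to([.527,-.204,.12],-.093)
E
```

```text
t 14.23 pos [0.4942 0.3171 0.2142] rot [-3.1375 -0.0059 -0.0324] F [-0.7  0.5  0.8] w 0.061
row [-0.0027 -0.0037  0.0386] [0.0982 1.0403 0.1848] dist 0.5305707144153682 deg 3.49664868099223
```

View pics/i.png

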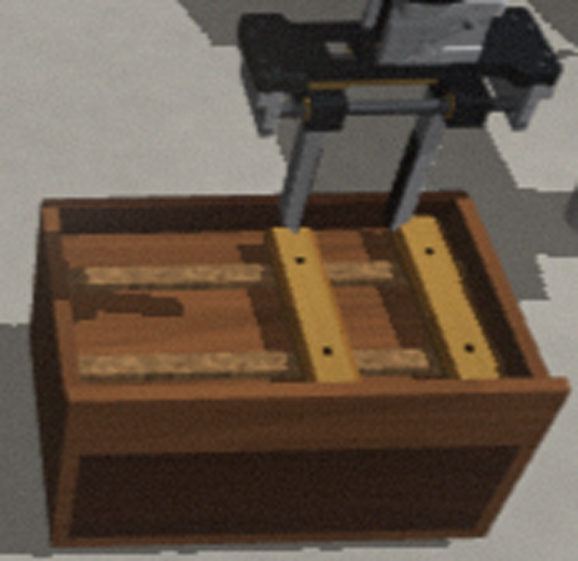

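The long key lies flat at crop (313,305), ridge up and parallel to the stored key. On to the short key.

servo_tool([
  [[0, 0, 0, 0, 0.03, 0, 0.35], [0, 0, 0.003, 0.005, 0.08, 0, 0.35], [0, 0, 0.006, 0.01, 0.15, 0, 0.3], [0, 0, 0.009, 0.02, 0.22, 0, 0.3], [0, 0, 0.012, 0.03, 0.295, 0, 0.3], [0, 0, 0.015, 0.035, 0.37, 0, 0.3], [0, 0, 0.018, 0.04, 0.445, 0, 0.3], [0, 0, 0.021, 0.05, 0.52, 0, 0.3], [0, 0, 0.024, 0.06, 0.595, 0, 0.3], [0, 0, 0.027, 0.065, 0.67, 0.02, 0.3], [0, 0, 0.03, 0.07, 0.74, 0.04, 0.3], [0, 0, 0.033, 0.08, 0.8, 0.06, 0.3]],
])

```text
time_s: 15.23
ee_pos: [0.5201, -0.0866, 0.1817]
eef_rot: [-3.137, -0.005, -0.085]
force: [0.1, -0.2, 1.5]
grip_width: 0.0654
```

```bash
python3 - <<'E'
from h import *
to([.527,-.204,.08],-.093)
E
```

```text
t 15.23 pos [ 0.5201 -0.0866  0.1817] rot [-3.1373 -0.0048 -0.0855] F [ 0.1 -0.2  1.5] w 0.0654
row [-0.0028 -0.003   0.0048] [0.0327 0.2337 0.2025] dist 0.15548573054349735 deg 0.5675313060335702
```

servo_tool([
  [[0, 0, 0.001, 0.005, 0.05, 0.01, 0.3], [-0.001, -0.001, 0.002, 0.01, 0.1, 0.03, 0.3], [-0.002, -0.002, 0.003, 0.017, 0.15, 0.06, 0.3], [-0.0028, -0.003, 0.004, 0.025, 0.19, 0.09, 0.3], [-0.0028, -0.003, 0.005, 0.03, 0.22, 0.12, 0.3], [-0.0028, -0.003, 0.005, 0.0327, 0.2337, 0.15, 0.3], [-0.0028, -0.003, 0.005, 0.0327, 0.2337, 0.18, 0.3], [-0.0028, -0.003, 0.005, 0.0327, 0.2337, 0.2, 0.3], [-0.0028, -0.003, 0.005, 0.0327, 0.2337, 0.2025, 0.3], [-0.0028, -0.003, 0.005, 0.0327, 0.2337, 0.2025, 0.3], [-0.0028, -0.003, 0.005, 0.0327, 0.2337, 0.2025, 0.3]],
])

```text
time_s: 16.15
ee_pos: [0.5271, -0.204, 0.0807]
eef_rot: [3.141, -0.001, -0.093]
force: [0.1, 0.3, 0.5]
grip_width: 0.0656
```

```bash
python3 - <<'E'
from h import *
from station import camera
c=camera("scene"); im=c["color"][:,:,::-1]
cv2.imwrite(f"pics/j.png",cv2.resize(im[130:240,140:290],None,fx=4,fy=4,interpolation=cv2.INTER_CUBIC))
to([.527,-.204,.0135],-.093)
E
```

```text
t 16.2 pos [ 0.5273 -0.204   0.081 ] rot [ 3.141e+00 -1.300e-03 -9.300e-02] F [ 0.2  0.3 -0.4] w 0.0658
row [ 0.0004 -0.0008  0.    ] [-8.000e-04 -1.000e-04  1.349e-01] dist 0.0674684447525057 deg 0.08128225995099145
```

View pics/j.png

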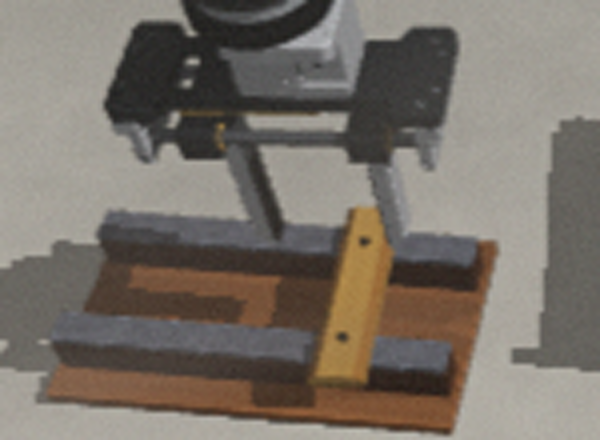

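The fingertips, at crop (278,240) and (400,240) and moving right as they descend, straddle the short key. Descend and close.

servo_tool([
  [[0, 0, 0, 0, 0, 0.015, 0.3], [0, 0, 0, 0, 0, 0.035, 0.3], [0, 0, 0, 0, 0, 0.055, 0.3], [0, 0, 0, 0, 0, 0.07, 0.3], [0, 0, 0, 0, 0, 0.085, 0.3], [0, 0, 0, 0, 0, 0.1, 0.3], [0, 0, 0, 0, 0, 0.115, 0.3], [0, 0, 0, 0, 0, 0.127, 0.3], [0, 0, 0, 0, 0, 0.134, 0.3], [0, 0, 0, 0, 0, 0.135, 0.3], [0, 0, 0, 0, 0, 0.135, 0.3]],
])

```text
time_s: 17.12
ee_pos: [0.5274, -0.2041, 0.0134]
eef_rot: [3.141, -0.001, -0.093]
force: [0.6, 0.2, -0.1]
grip_width: 0.0658
```

servo_tool([
  [[0, 0, 0, 0, 0, 0, 0.45], [0, 0, 0, 0, 0, 0, 0.55], [0, 0, 0, 0, 0, 0, 0.65], [0, 0, 0, 0, 0, 0, 1], [0, 0, 0, 0, 0, 0, 1], [0, 0, 0, 0, 0, 0, 1], [0, 0, 0, 0, 0, 0, 1], [0, 0, 0, 0, 0, 0, 1], [0, 0, 0, 0, 0, 0, 1]],
], squeeze=45)

```text
time_s: 17.87
ee_pos: [0.5275, -0.2041, 0.0135]
eef_rot: [3.141, -0.001, -0.093]
force: [0.2, 0.5, 2.9]
grip_width: 0.033
```

servo_tool([
  [[0, 0, 0, 0, 0, 0, 1], [0, 0, 0, 0, 0, -0.006, 1], [0, 0, 0, 0, 0, -0.016, 1], [0, 0, 0, 0, 0, -0.03, 1], [0, 0, 0, 0, 0, -0.05, 1], [0, 0, 0, 0, 0, -0.065, 1], [0, 0, 0, 0, 0, -0.08, 1], [0, 0, 0, 0, 0, -0.08, 1], [0, 0, 0, 0, 0, -0.08, 1]],
])

```text
time_s: 18.62
ee_pos: [0.5276, -0.2042, 0.0541]
eef_rot: [3.141, -0.002, -0.093]
force: [0.5, -0.3, -4.0]
grip_width: 0.0333
```

```bash
python3 - <<'E'
from h import *
from station import camera
c=camera("scene"); im=c["color"][:,:,::-1]
cv2.imwrite(f"pics/k.png",cv2.resize(im[130:240,140:290],None,fx=5,fy=5,interpolation=cv2.INTER_CUBIC))
to([.4906,.2218,.20],-.032)
E
```

```text
t 18.67 pos [ 0.5273 -0.204   0.0535] rot [ 3.141e+00 -1.400e-03 -9.300e-02] F [ 0.6  0.1 -3.6] w 0.0332
row [ 0.0004 -0.0009 -0.0388] [-0.1519 -0.841  -0.2937] dist 0.45182162620722915 deg 3.496042614438562
```

View pics/k.png

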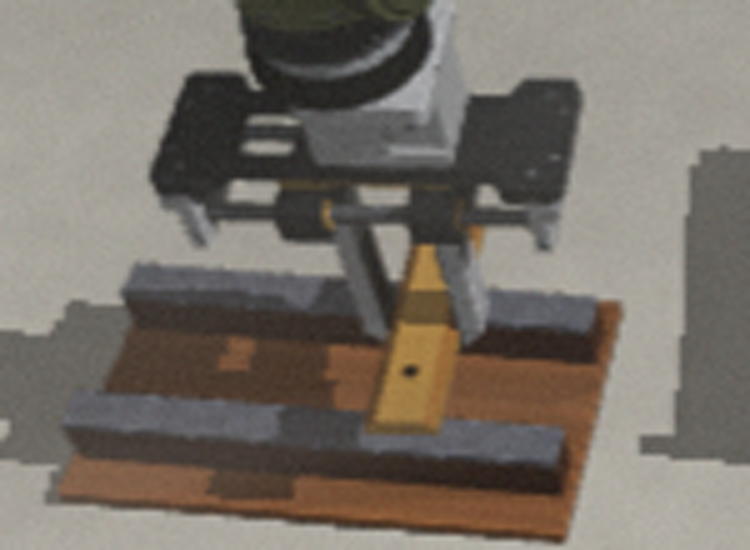

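Short key held and level. Carry it to the shelf.

servo_tool([
  [[0, 0, 0, 0, 0, -0.01, 1], [0, 0, -0.002, -0.002, -0.01, -0.035, 1], [0, 0, -0.004, -0.006, -0.03, -0.065, 1], [0, 0, -0.006, -0.012, -0.06, -0.1, 1], [0, 0, -0.009, -0.02, -0.1, -0.135, 1], [0, 0, -0.012, -0.025, -0.14, -0.17, 1], [0, 0, -0.015, -0.032, -0.18, -0.205, 1], [0, 0, -0.018, -0.04, -0.22, -0.24, 1], [0, 0, -0.02, -0.047, -0.26, -0.27, 1], [0, 0, -0.022, -0.055, -0.3, -0.285, 1], [0, 0, -0.024, -0.06, -0.33, -0.293, 1], [0, 0, -0.025, -0.062, -0.34, -0.293, 1]],
])

```text
time_s: 19.67
ee_pos: [0.5121, -0.0298, 0.2018]
eef_rot: [3.141, -0.004, -0.052]
force: [0.7, 0.5, -3.8]
grip_width: 0.033
```

```bash
python3 - <<'E'
from h import *
to([.4906,.2218,.20],-.032)
E
```

```text
t 19.67 pos [ 0.5121 -0.0298  0.2018] rot [ 3.1412 -0.0037 -0.0517] F [ 0.7  0.5 -3.8] w 0.033
row [ 0.0003 -0.0024 -0.0125] [-0.069  -0.5003  0.0032] dist 0.2525106208390965 deg 1.1474475290852613
```

servo_tool([
  [[0, 0, -0.001, -0.003, -0.02, 0, 1], [0, 0, -0.002, -0.009, -0.06, 0, 1], [0, -0.001, -0.003, -0.016, -0.11, 0, 1], [0, -0.001, -0.004, -0.023, -0.17, 0, 1], [0, -0.001, -0.006, -0.031, -0.23, 0, 1], [0, -0.002, -0.007, -0.04, -0.29, 0, 1], [0, -0.002, -0.009, -0.048, -0.35, 0, 1], [0, -0.002, -0.01, -0.056, -0.41, 0, 1], [0, -0.0024, -0.011, -0.063, -0.46, 0, 1], [0, -0.0024, -0.0125, -0.067, -0.49, 0, 1], [0, -0.0024, -0.0125, -0.069, -0.5, 0.003, 1], [0, -0.0024, -0.0125, -0.069, -0.5, 0.003, 1]],
])

```text
time_s: 20.67
ee_pos: [0.4901, 0.2223, 0.1995]
eef_rot: [3.141, 0.001, -0.031]
force: [0.2, 0.2, -4.0]
grip_width: 0.0332
```

```bash
python3 - <<'E'
from h import *
from station import camera
c=camera("scene"); im=c["color"][:,:,::-1]
cv2.imwrite(f"pics/l.png",cv2.resize(im[60:230,345:520],None,fx=3.3,fy=3.3,interpolation=cv2.INTER_CUBIC))
to([.4906,.2218,.1214],-.032)
E
```

```text
t 20.72 pos [0.4904 0.2214 0.1997] rot [ 3.1406e+00  8.0000e-04 -3.1700e-02] F [-0.4  0.3 -3. ] w 0.0332
row [0.0006 0.0005 0.0002] [ 0.0005 -0.001   0.1566] dist 0.07829676441450571 deg 0.07529222629109035
```

View pics/l.png

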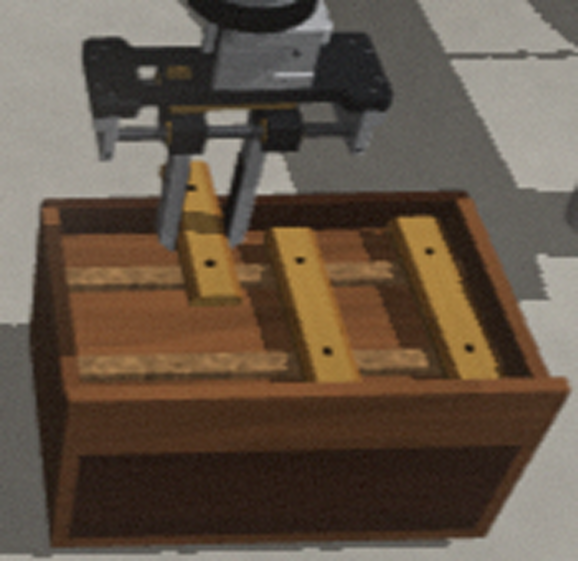

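The short key hangs at crop (212,255), right of the long key as the robot sees it, clear and parallel. Lower it.

servo_tool([
  [[0, 0, 0, 0, 0, 0.015, 1], [0, 0, 0, 0, 0, 0.035, 1], [0, 0, 0, 0, 0, 0.055, 1], [0, 0, 0, 0, 0, 0.075, 1], [0, 0, 0, 0, 0, 0.095, 1], [0, 0, 0, 0, 0, 0.115, 1], [0, 0, 0, 0, 0, 0.13, 1], [0, 0, 0, 0, 0, 0.142, 1], [0, 0, 0, 0, 0, 0.149, 1], [0, 0, 0, 0, 0, 0.152, 1], [0, 0, 0, 0, 0, 0.152, 1], [0, 0, 0, 0, 0, 0.152, 1]],
])

```text
time_s: 21.72
ee_pos: [0.4905, 0.2214, 0.124]
eef_rot: [3.141, 0.0, -0.032]
force: [0.1, -0.2, -3.9]
grip_width: 0.0332
```

servo_tool([
  [[0, 0, 0, 0, 0, 0.001, 1], [0, 0, 0, 0, 0, 0.002, 1], [0, 0, 0, 0, 0, 0.003, 1], [0, 0, 0, 0, 0, 0.003, 1]],
])

```text
time_s: 22.05
ee_pos: [0.4905, 0.2214, 0.1226]
eef_rot: [3.141, 0.0, -0.032]
force: [0.5, 1.0, -3.7]
grip_width: 0.0331
```

servo_tool([
  [[0, 0, 0, 0, 0, 0.001, 1], [0, 0, 0, 0, 0, 0.002, 1], [0, 0, 0, 0, 0, 0.002, 1]],
])

```text
time_s: 22.3
ee_pos: [0.4905, 0.2214, 0.1216]
eef_rot: [3.141, 0.0, -0.032]
force: [0.4, 0.0, -3.9]
grip_width: 0.0334
```

servo_tool([
  [[0, 0, 0, 0, 0, 0.001, 1], [0, 0, 0, 0, 0, 0.001, 1], [0, 0, 0, 0, 0, 0.001, 1]],
])

```text
time_s: 22.55
ee_pos: [0.4906, 0.2214, 0.1215]
eef_rot: [3.141, -0.0, -0.032]
force: [-3.1, -1.6, 5.1]
grip_width: 0.0334
```

Touched down. Release and retreat.

servo_tool([
  [[0, 0, 0, 0, 0, 0, 0.63], [0, 0, 0, 0, 0, 0, 0.58], [0, 0, 0, 0, 0, 0, 0.48], [0, 0, 0, 0, 0, 0, 0.38], [0, 0, 0, 0, 0, 0, 0.38], [0, 0, 0, 0, 0, 0, 0.38], [0, 0, 0, 0, 0, 0, 0.38]],
])

```text
time_s: 23.13
ee_pos: [0.4906, 0.2214, 0.1214]
eef_rot: [3.141, -0.0, -0.032]
force: [-0.7, 0.7, 0.4]
grip_width: 0.0582
```

servo_tool([
  [[0, 0, 0, 0, 0, -0.004, 0.38], [0, 0, 0, 0, 0, -0.012, 0.38], [0, 0, 0, 0, 0, -0.03, 0.38], [0, 0, 0, 0, 0, -0.06, 0.38], [0, 0, 0, 0, 0, -0.1, 0.38], [0, 0, 0, 0, 0, -0.14, 0.38], [0, 0, 0, 0, 0, -0.18, 0.38], [0, 0, 0, 0, 0.02, -0.22, 0.38], [0, 0, 0, 0, 0.06, -0.25, 0.38], [0, 0, 0, 0, 0.11, -0.27, 0.38], [0, 0, 0, 0, 0.16, -0.27, 0.38], [0, 0, 0, 0, 0.2, -0.27, 0.38]],
])

```text
time_s: 24.13
ee_pos: [0.4874, 0.1202, 0.2582]
eef_rot: [3.141, -0.002, -0.032]
force: [0.3, 0.5, 0.1]
grip_width: 0.0582
```

servo_tool([
  [[0, 0, 0, -0.02, 0.05, 0, 0.38], [0, 0, 0, -0.04, 0.1, 0, 0.38], [0, 0, 0, -0.06, 0.16, 0, 0.38], [0, 0, 0, -0.08, 0.22, 0, 0.38], [0, 0, 0, -0.09, 0.28, 0, 0.38], [0, 0, 0, -0.1, 0.34, 0, 0.38], [0, 0, 0, -0.11, 0.4, 0, 0.38], [0, 0, 0, -0.12, 0.46, 0, 0.38], [0, 0, 0, -0.13, 0.5, 0, 0.38], [0, 0, 0, -0.13, 0.52, 0, 0.38], [0, 0, 0, -0.13, 0.52, 0, 0.38], [0, 0, 0, -0.13, 0.52, 0, 0.38]],
])

```text
time_s: 25.13
ee_pos: [0.4144, -0.1372, 0.2584]
eef_rot: [3.141, -0.003, -0.032]
force: [-0.2, 0.3, 0.5]
grip_width: 0.0585
```

```bash
python3 - <<'E'
from h import *
from station import camera
for n,(x,y,w,h,k) in dict(scene=(345,60,175,170,3.3),top=(170,170,130,90,6)).items():
    c=camera(n); im=c["color"][:,:,::-1]
    cv2.imwrite(f"pics/m_{n}.png",cv2.resize(im[y:y+h,x:x+w],None,fx=k,fy=k,interpolation=cv2.INTER_CUBIC))
    cv2.imwrite(f"pics/mf_{n}.png",im)
to([.49,.22,.2],0)
E
```

```text
t 25.23 pos [ 0.4145 -0.1366  0.2582] rot [ 3.1414e+00 -2.6000e-03 -3.0700e-02] F [ 0.5  0.6 -0.5] w 0.0581
row [ 0.0001 -0.0016 -0.0195] [ 0.1287 -0.7175  0.1167] dist 0.3691214987760542 deg 1.7652007068396571
```

View pics/m_scene.png

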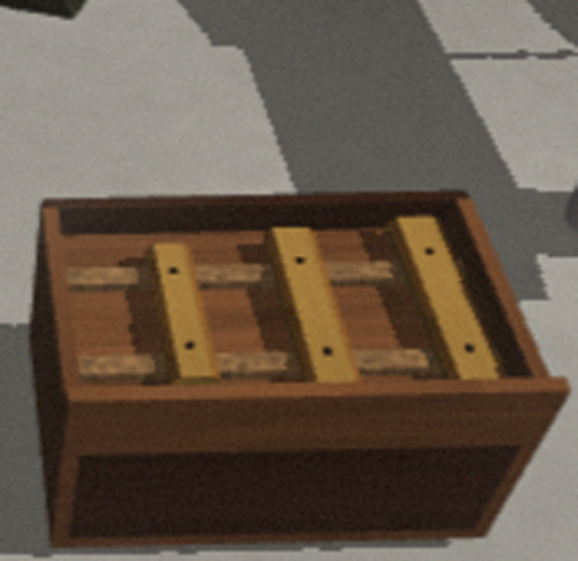

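View pics/m_top.png

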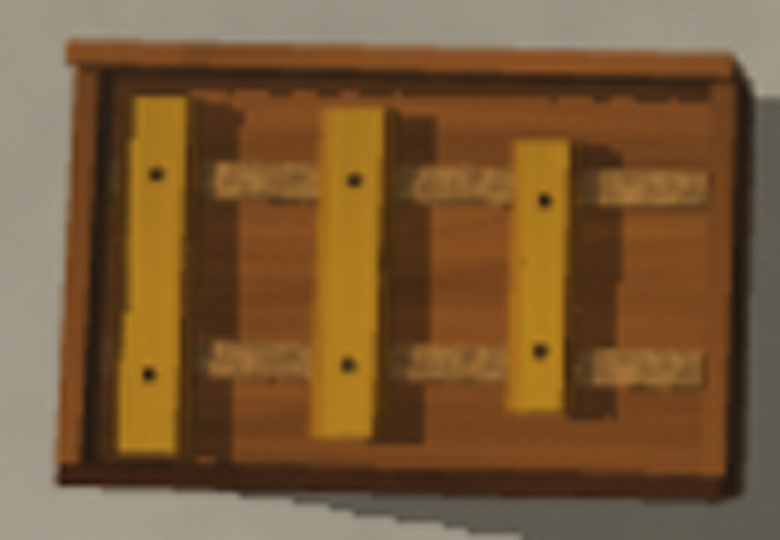

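View pics/mf_scene.png

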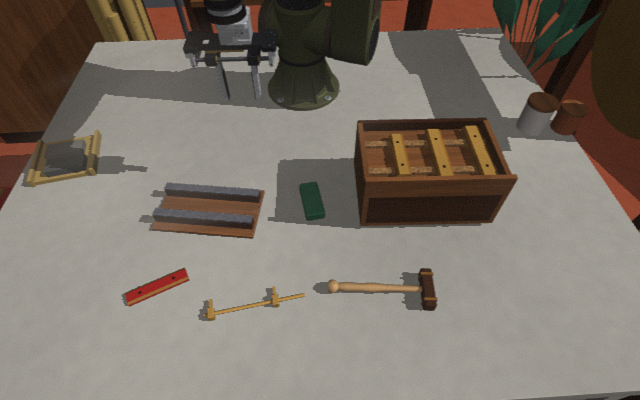

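The pictures show all three keys flat across both strips, ridge up. From left to right in the top view they run long to short: stored (152,275), long (347,272), short (541,275). The stored key's holes are at (156,174)/(149,374), the same pixels as before. The stone, mallet, gauge and red bar are where they were, and the arm is clear.

```bash
python3 -c "
from station import hand_in
print(hand_in())"
```

```text
the job is handed in; nothing more can be done
None
```

Both keys are on the shelf and the job is handed in, at about 25 s of the 64 s allowed. Each key was lifted over the cabinet rim and lowered until the wrist force showed contact, then released.

- **Final check:** the last pictures from both cameras show the stored, long and short keys from left to right as the robot sees them. They lie flat across both cork strips, ridged side up, front to back and clear of each other. The stored key's cord holes are at the same pixels as before, the stone, mallet and gauge look unmoved, and the arm stands clear with no contact force.
- **What disagreed:** my first grasp of the long key closed on nothing because the real fingertips sit about 21 mm above the reported TCP. I confirmed this with a light touch (about 11 N) on top of the key, and all later moves used that correction. The two cameras also differed by about 2–3 mm, so I averaged them.

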